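# Put the hood's bottles back in their spill trays

## Task

Put each of the four bottles back in the spill tray made for it: the large round, small round, square and oblong bottle each go in the tray of the same shape and size. Keep them upright and set them down gently, so that each ends standing flat on its tray's floor, inside the rim. Leave the beaker and the cork ring where they are.

Things in the scene. Friction and masses are not known exactly. Their poses are not given: they have to be found in the camera images.
- big_round_bottle_center (a point): Large brown round bottle with a paper label band. Body diameter 66 mm, total height 110 mm. Fixed blue screw cap, cylinder, on the axis at the top: diameter 34 mm, the top 28 mm of the height; below it a thin neck 6 mm long, then the shoulder. Good to grip by the cap, or by the body. The point is on the bottle's axis, half-way up (55 mm above its underside); z is up along the axis. Stands upright on the work surface at the start. About 200 g. 
- small_round_bottle_center (a point): Small brown round bottle with a paper label band. Body diameter 44 mm, total height 76 mm. Fixed blue screw cap, cylinder, on the axis at the top: diameter 30 mm, the top 28 mm of the height; below it a thin neck 6 mm long, then the shoulder. Good to grip by the cap, or by the body. The point is on the bottle's axis, half-way up (38 mm above its underside); z is up along the axis. Stands upright on the work surface at the start. About 90 g. 
- square_bottle_center (a point): White square bottle, body 56 x 56 mm in plan, total height 104 mm. Fixed blue screw cap, cylinder, on the axis at the top: diameter 34 mm, the top 28 mm of the height; below it a thin neck 6 mm long, then the shoulder. Good to grip by the cap, or by the body. The point is on the bottle's axis, half-way up (52 mm above its underside); z is up along the axis. Stands upright on the work surface at the start. About 160 g. x and y are along its sides.
- oblong_bottle_center (a point): White oblong bottle, body 86 mm (x) by 42 mm (y) in plan, total height 96 mm. Fixed blue screw cap, cylinder, on the axis at the top: diameter 32 mm, the top 28 mm of the height; below it a thin neck 6 mm long, then the shoulder. Good to grip by the cap, or by the body. The point is on the bottle's axis, half-way up (48 mm above its underside); z is up along the axis. Stands upright on the work surface at the start. About 150 g. 
- big_round_tray: Large round spill tray, outside diameter 92 mm, inside 86 mm. Grey plastic, fixed to the surface, top open: floor 3 mm thick, rim 8 mm high, walls 3 mm. Origin: centre of its underside, on the work surface; z up.
- small_round_tray: Small round spill tray, outside diameter 70 mm, inside 64 mm. Grey plastic, fixed to the surface, top open: floor 3 mm thick, rim 8 mm high, walls 3 mm. Origin: centre of its underside, on the work surface; z up.
- square_tray: Square spill tray, outside 82 x 82 mm, inside 76 x 76 mm. Grey plastic, fixed to the surface, top open: floor 3 mm thick, rim 8 mm high, walls 3 mm. Origin: centre of its underside, on the work surface; x and y along its sides, z up.
- oblong_tray: Oblong spill tray, outside 112 mm (x) by 68 mm (y), inside 106 by 62 mm. Grey plastic, fixed to the surface, top open: floor 3 mm thick, rim 8 mm high, walls 3 mm. Origin: centre of its underside, on the work surface; z up.
- beaker: White open beaker, rim diameter 64 mm, 70 mm high, loose, stands among the bottles and trays; not part of the job, leave it where it is. Origin: centre of its underside.
- cork_ring: Loose cork ring, 60 mm across, 22 mm high, lies among the bottles and trays; not part of the job, leave it where it is. Origin: centre of its underside. A few other low things (up to 36 mm high: a red-brown rubber bung, a small white box, a glass stopper) lie among the trays too.
There are look-alikes about, which are no part of the job. What is shaped like the oblong_tray but red is not meant.

How it is judged:
At the end, for the whole second after the job is handed in: Each bottle stands upright (within 0.05 rad) on the floor of the tray of its own shape and size (within 3 mm in height), inside the rim (centre within 16 mm of the tray's centre), released and at rest (horizontal distance between big_round_bottle_center and big_round_tray below 0.016 m and angle between each of big_round_bottle_center, small_round_bottle_center, square_bottle_center, oblong_bottle_center's own z axis and vertical below 0.05 rad and z of big_round_bottle_center in the frame of big_round_tray below 0.061 m and linear speed of each of big_round_bottle, small_round_bottle, square_bottle, oblong_bottle below 0.02 m/s and contact force between each of big_round_bottle, small_round_bottle, square_bottle, oblong_bottle and the fingers below 0.05 N and horizontal distance between small_round_bottle_center and small_round_tray below 0.016 m and z of small_round_bottle_center in the frame of small_round_tray below 0.044 m and horizontal distance between square_bottle_center and square_tray below 0.016 m and z of square_bottle_center in the frame of square_tray below 0.058 m and horizontal distance between oblong_bottle_center and oblong_tray below 0.016 m and z of oblong_bottle_center in the frame of oblong_tray below 0.054 m); the robot touches nothing.
It fails at once if a bottle is tipped over (tilted by more than 0.6 rad) (angle between any of big_round_bottle_center, small_round_bottle_center, square_bottle_center, oblong_bottle_center's own z axis and vertical above 0.6 rad).
It fails at once if a bottle is dropped or slammed into its tray instead of set down gently (faster than 0.5 m/s in the last 25 mm above the tray's floor) ((horizontal distance between big_round_bottle_center and big_round_tray below 0.03 m and z of big_round_bottle_center in the frame of big_round_tray below 0.083 m and linear speed of big_round_bottle above 0.5 m/s) or (horizontal distance between small_round_bottle_center and small_round_tray below 0.03 m and z of small_round_bottle_center in the frame of small_round_tray below 0.066 m and linear speed of small_round_bottle above 0.5 m/s) or (horizontal distance between square_bottle_center and square_tray below 0.03 m and z of square_bottle_center in the frame of square_tray below 0.08 m and linear speed of square_bottle above 0.5 m/s) or (horizontal distance between oblong_bottle_center and oblong_tray below 0.03 m and z of oblong_bottle_center in the frame of oblong_tray below 0.076 m and linear speed of oblong_bottle above 0.5 m/s)).
It fails at once if the beaker or the cork ring is moved by more than 40 mm (distance of any of beaker, cork_ring from where it was at the start of the episode above 0.04 m).
It also fails if it takes over 106 s, if anything falls off the work surface, if the arm or the gripper's body presses on something with over 40 N, if the wrist force passes 120 N, or if a joint passes its speed limit or range.

## Robot

A 6-joint arm with a two-finger parallel gripper is mounted at the origin on the work surface. World frame = base frame: x ahead of the robot, y to its left, z up, the work surface at z = 0. Lengths are in m, angles in rad, forces in N, time in s.
With the tool pointing down it reaches from about 0.35 to 0.875 m from the base axis. Payload 4.2 kg.
Tool frame: the origin (TCP) lies midway between the tips of the shut fingers; the grasp point (between the pads) lies bot.grip_point_offset behind it (bot.grip_point_offset is the distance from the TCP to the grasp point, in m); x points along the fingers, z is the direction in which the jaws open and shut, and the axes are right-handed (so a half turn about x gives the same grasp; the last joint's range is limited). The gripper opens to 85 mm and grips with 20 to 120 N. Pads are 22 mm wide; open, the fingers measure 114 mm over their backs; the gripper's body (76 mm by 85 mm) begins 54 mm behind the grasp point. The pads swing forward as they close: fully open they stand 13 mm farther back than shut.
Start: joints at [-0.935, 0.385, 0.008, 0, -1.194, -0.259], TCP at [0.23, -0.581, 0.194] pointing down, gripper open.
Joint ranges: [-3.14, 3.14], [-1.21, 2.06], [-1.07, 1.41], [-3.16, 2.05], [-2.99, -0.16], [-3.1, 3.1]. Speed limits (rad/s): [2.79, 2.79, 3.14, 3.14, 3.14, 3.14].

## Interface

Orientations are given as a unit quaternion [x, y, z, w].
In Python, from workcell import observe, imaging, bot gives the robot as it stands. The module is installed in compiled form; this text tells all that it offers.
- The arm moves only by the tool send_rows, never from a script. Its argument "motion" is text: rows parted by semicolons, each of 5 numbers parted by spaces: the shift along the tool's x, y, z in cm, then the turn about the tool's x in degrees, then the closure, from 0 (fully open) to 1 (shut). A call has 1 to 10 rows; each row shifts and turns the commanded pose from where the row before left it, along the tool's axes as they then stand; what a row does not reach is not made up. A row lasts 1/12 s, in which the tool goes at most 41.7 mm and 7.16 degrees, less where a joint would pass 70% of its speed; a pose out of reach is approached as far as the arm can. A call with a gripper value outside its range is refused whole. The fingers move at their own pace and stop on an object; "newtons" is the grip in N (left out, the last holds). Time passes only in rows, so rows that do not move let the fingers close. It gives the time, the measured TCP pose, the force and the opening at its end, in the units of the state.
- observe(): the state, without advancing time (a new reading comes with each control period).
- imaging.capture(name): name is "side" or "top" or "wrist"; returns the picture (420x560x3 uint8, red, green, blue); there is no depth.
- imaging.calibration(name): a dict with "fx", "fy", "cx", "cy" (pixels), "k1" (the pictures are not rectified: a ray, as slopes to the right and down, at radius r is drawn at 1 + k1 r^2 times it, then the intrinsics apply), "rvec" (rotation vector, rad) and "tvec" (3), from world to camera coordinates, as OpenCV has them. Camera axes: x right, y down, z forward; pixel columns grow to the right and rows downward; lengths in m; the calibration is good to about 2 mm. A picture is of the moment at which its call begins: read the wrist's pose just before it. calibration takes no time and is no camera call; for the wrist camera it gives the pose at the moment of the call.
- bot.sign_off(): hands the job in, once; it reports no verdict.
The state is a dict: "time_s": time; "joints": joint angles; "qd": joint speeds; "joint_torque": joint torques, N m; "ee_pos": TCP position; "ee_rot": TCP orientation; "ft_force": force on the tool from outside, world axes, zero at the start; "moment": the same for the moment, N m; "finger_gap": opening from 0.0 (shut) to 1.0 (fully open).
Only numpy, scipy, OpenCV 4.12 (cv2) and the standard library are available. Lean on these libraries where they do the work, as an engineer would, in place of code of your own. Each camera call takes 0.05 s, during which the arm holds its last target. There are 200 camera calls.

## Working session

There is one attempt and no reset: what is moved stays moved. The work goes in short steps, Python scripts to look and compute and a tool call to move; the robot and the scene stay as the last step left them, time stands still between calls to the robot, and variables do not carry over. Pictures are saved under pics/ and viewed, about 12 in all and at most 16, crops included, and the job is handed in when it is done.

Besides the shell and the picture viewer there is one more tool, called after "Emit:" as name(argument=value, ...) on one line, values as JSON. send_rows: Moves the arm, as the interface text tells. Its arguments: {"type":"object","properties":{"motion":{"type":"string"},"newtons":{"type":"number"}},"required":["motion"]}

```bash
mkdir -p pics
python3 - <<'E'
from workcell import observe, imaging, bot
import cv2
s=observe();print(s,bot.grip_point_offset)
for n in("top","side"):
    im=imaging.capture(n);cv2.imwrite(f"pics/{n}0.png",im[:,:,::-1]);print(imaging.calibration(n))
E
```

```text
{'time_s': 0.0, 'joints': array([-9.35433470e-01,  3.85585220e-01,  6.64143008e-03, -5.16671657e-04,
       -1.19396322e+00, -2.58623283e-01]), 'qd': array([ 0.00073907, -0.00096879,  0.00089743,  0.00087407,  0.0005081 ,
        0.00170011]), 'joint_torque': array([-1.17110434e-03, -3.92290378e+01,  1.88405943e+01,  4.18639541e+00,
       -4.63896737e-03,  3.46526605e-06]), 'ee_pos': array([ 0.2297304 , -0.58055034,  0.19280783]), 'ee_rot': array([-0.5840985 ,  0.39717413,  0.58539361,  0.39798992]), 'ft_force': array([0.3517125 , 0.27488218, 0.6575542 ]), 'moment': array([ 0.03534665, -0.00078966,  0.04321734]), 'finger_gap': 0.9991305944431861} 0.0187
{'fx': 410.91875962557185, 'fy': 410.91875962557185, 'cx': 285.5152314812102, 'cy': 211.5072477074706, 'k1': -0.09749070799404841, 'rvec': array([ 2.16380133, -2.21464416,  0.03654374]), 'tvec': array([0.01291829, 0.43700746, 1.06504757])}
{'fx': 379.1823968042029, 'fy': 379.1823968042029, 'cx': 280.57105152187046, 'cy': 205.9389192757776, 'k1': -0.09050628078277075, 'rvec': array([ 0.14460457, -2.86574946,  1.22414297]), 'tvec': array([0.44063195, 0.06711013, 0.89178132])}
```

View pics/top0.png

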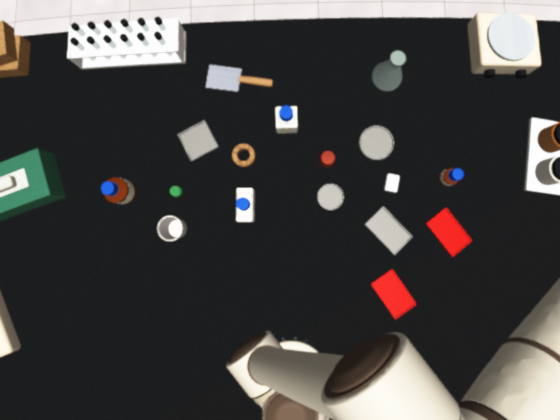

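View pics/side0.png

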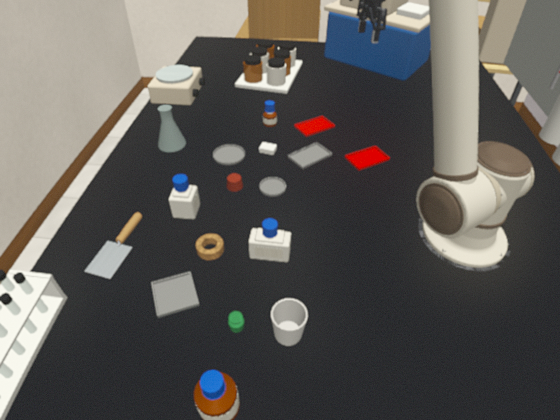

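The top view shows the caps at (110,188) large, (457,174) small, (286,113) square and (243,204) oblong. The trays are at (376,143) large round, (330,196) small round, (198,140) square and (389,231) oblong. The side view agrees.

```bash
cat > h.py <<'E'
import numpy as np, cv2
from workcell import observe, imaging, bot
from scipy.spatial.transform import Rotation as R
def ray(c,uv):
    uv=np.array(uv,float).reshape(-1,2)
    d=(uv-[c['cx'],c['cy']])/[c['fx'],c['fy']]; p=d.copy()
    for _ in range(20): p=d/(1+c['k1']*(p**2).sum(1,keepdims=True))
    M=cv2.Rodrigues(np.array(c['rvec']))[0]
    return -M.T@c['tvec'], np.c_[p,np.ones(len(p))]@M
def plane(c,uv,z):
    o,d=ray(c,uv); return o+d*((z-o[2])/d[:,2:])
def proj(c,P):
    M=cv2.Rodrigues(np.array(c['rvec']))[0]; q=np.atleast_2d(P)@M.T+c['tvec']; p=q[:,:2]/q[:,2:]
    return p*(1+c['k1']*(p**2).sum(1,keepdims=True))*[c['fx'],c['fy']]+[c['cx'],c['cy']]
def tri(c1,u1,c2,u2):
    o1,d1=ray(c1,u1);o2,d2=ray(c2,u2);d1,d2=d1[0],d2[0]
    s=np.linalg.lstsq(np.c_[d1,-d2],o2-o1,rcond=None)[0]
    a,b=o1+s[0]*d1,o2+s[1]*d2; return (a+b)/2,np.linalg.norm(a-b)
def blobs(m,amin=20):
    n,l,st,ce=cv2.connectedComponentsWithStats(m.astype(np.uint8))
    return [(st[i,4],ce[i],l==i) for i in range(1,n) if st[i,4]>=amin]
def go(x,y,z,yaw=None):
    """needed shift in tool axes (cm) and turn (deg); yaw = world angle of jaw axis, mod 180"""
    s=observe();r=R.from_quat(s['ee_rot']);M=r.as_matrix()
    d=M.T@(np.array([x,y,z])-s['ee_pos'])*100
    a=np.degrees(np.arctan2(M[1,2],M[0,2])); t=0 if yaw is None else (yaw-a+90)%180-90
    # positive turn about tool x (down) lowers the world yaw
    print('pos',s['ee_pos'].round(4),'jaw yaw',a.round(1),'shift cm',d.round(2),'turn about x',round(-t,1),'tilt x',M[:,0].round(3),'q6',s['joints'][5].round(2),'t',round(s['time_s'],2))
E
python3 - <<'E'
from h import *
T,S=imaging.calibration('top'),imaging.calibration('side')
t=cv2.imread('pics/top0.png').astype(int);s=cv2.imread('pics/side0.png').astype(int)
blue=lambda a:(a[...,0]>120)&(a[...,0]>a[...,2]+80)&(a[...,0]>a[...,1]+60)
bt=blobs(blue(t));bs=blobs(blue(s))
print([(a,c.round(1)) for a,c,_ in bt],[(a,c.round(1)) for a,c,_ in bs])
for n,uv,h in[('big',(110,188),.110),('small',(457,174),.076),('sq',(286,113),.104),('obl',(243,204),.096)]:
    c=min(bt,key=lambda b:np.hypot(*(b[1]-uv)))[1]
    p=plane(T,c,h-.011)[0]
    q=min(bs,key=lambda b:np.hypot(*(b[1]-proj(S,[*p[:2],h-.014])[0])))[1]
    print(n,'top-only',p.round(4),'tri',*tri(T,c,S,q))
g=t.max(2)-t.min(2)
m=(g<22)&(t.min(2)>110)
for a,c,l in blobs(m,150):
    if not(150<c[0]<480 and 70<c[1]<270):continue
    k=max(cv2.findContours(l.astype(np.uint8),0,2)[0],key=cv2.contourArea)[:,0]
    P=plane(T,k,.006)[:,:2].astype(np.float32)
    (cx,cy),wh,an=cv2.minAreaRect(P*1000)
    e,d=cv2.minEnclosingCircle(P*1000)
    print(a,c.round(1),'rect',round(cx),round(cy),np.round(wh),round(an,1),'circ',np.round(e),round(2*d))
a=cv2.resize(t[85:235,150:310].astype(np.uint8),None,fx=5,fy=5,interpolation=2)
cv2.imwrite('pics/c.png',cv2.resize(a,(640,600)))
E
```

```text
[(np.int32(157), array([285.8, 112.2])), (np.int32(119), array([457.5, 173.5])), (np.int32(156), array([107.2, 187.6])), (np.int32(129), array([242.3, 203.4]))] [(np.int32(86), array([269.3, 105.2])), (np.int32(203), array([180. , 181.5])), (np.int32(224), array([269.6, 226.4])), (np.int32(572), array([212. , 383.8]))]
big top-only [0.5024 0.4414 0.099 ] tri [0.50192873 0.43917884 0.10389482] 0.00019830080266601544
small top-only [ 0.5203 -0.4347  0.065 ] tri [ 0.52042306 -0.43508525  0.06413267] 1.9453680294379835e-05
sq top-only [ 0.6776 -0.0047  0.093 ] tri [ 0.67734088 -0.00472823  0.09463602] 0.00038860161333721644
obl top-only [0.456  0.1069 0.085 ] tri [0.45623589 0.10658829 0.08762678] 0.0008998046510435643
773 [223.1  77.7] rect 805 164 [91. 66.] 80.3 circ [806. 163.] 108
357 [286.2 119.9] rect 686 -4 [59. 68.] 88.5 circ [688.  -4.] 84
923 [197.5 140.2] rect 634 235 [84. 83.] 25.7 circ [634. 235.] 112
909 [376.2 142.3] rect 617 -244 [89. 91.] 43.4 circ [ 616. -243.] 93
251 [391.8 182.5] rect 508 -280 [36. 49.] 76.5 circ [ 508. -280.] 55
546 [330.  196.4] rect 474 -115 [69. 66.] 88.6 circ [ 474. -115.] 69
462 [245.1 204.3] rect 460 111 [45. 90.] 88.9 circ [459. 112.] 98
1121 [388.4 230.2] rect 382 -267 [114.  69.] 42.2 circ [ 381. -266.] 128
520 [170.  227.4] rect 401 311 [71. 69.] 88.9 circ [401. 312.] 72
```

View pics/c.png

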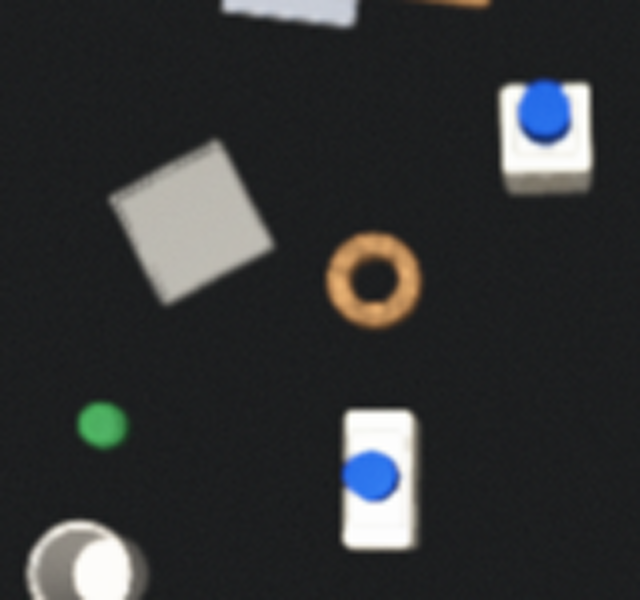

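The crop shows the square bottle and the oblong bottle nearly parallel to the world axes, with the oblong's long side along x. The square tray is turned about 26° and the oblong tray about 42°. Sizes match the given ones, so I start with the small bottle.

```bash
python3 -c "
from h import *
go(.5204,-.4349,.19);print(R.from_quat(observe()['ee_rot']).as_matrix().round(2))"
```

```text
pos [ 0.2298 -0.5806  0.1929] jaw yaw 111.6 shift cm [  0.29 -32.39   2.86] turn about x 0 tilt x [-0.001  0.002 -1.   ] q6 -0.26 t 0.1
[[-0.   -0.93 -0.37]
 [ 0.   -0.37  0.93]
 [-1.    0.    0.  ]]
```

Emit:
send_rows(motion="0 -2 0.2 0 0; 0 -3.6 0.3 0 0; 0 -4 0.4 0 0; 0 -4 0.4 0 0; 0 -4 0.4 0 0; 0 -4 0.4 0 0; 0 -4 0.3 0 0; 0 -3.8 0.26 0 0; 0 -2 0.2 0 0; 0 -1 0 0 0", newtons=30)

```text
time_s: 0.93
ee_pos: [0.5232, -0.4331, 0.1927]
ee_rot: [-0.585, 0.396, 0.586, 0.397]
ft_force: [0.6, -0.2, 0.2]
finger_gap: 1.001
```

```bash
python3 -c "
from h import *
go(.5204,-.4349,.049)
c=imaging.calibration('wrist');cv2.imwrite('pics/w1.png',imaging.capture('wrist')[:,:,::-1])
print(proj(c,[[.5204,-.4349,.076]]))"
```

```text
pos [ 0.5232 -0.4331  0.1927] jaw yaw 111.8 shift cm [14.37  0.32 -0.08] turn about x 0 tilt x [-0.001  0.001 -1.   ] q6 -0.74 t 0.93
[[277.7490733  183.31511372]]
```

View pics/w1.png

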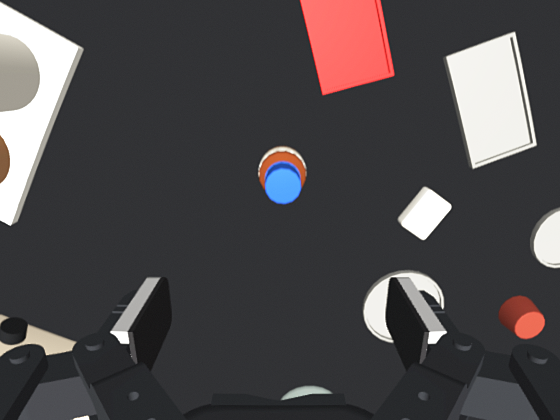

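The wrist view shows the small cap top at (283,185), against (278,183) predicted. That is about 3 mm off along the jaws, so closing will centre it.

Emit:
send_rows(motion="2.5 0.3 0 0 0; 3.5 0 0 0 0; 3.5 0 0 0 0; 2.5 0 0 0 0; 1.5 0 0 0 0; 0.9 0 0 0 0; 0 0 0 0 0.7; 0 0 0 0 1; 0 0 0 0 1; 0 0 0 0 1")

```text
time_s: 1.82
ee_pos: [0.5188, -0.4372, 0.0518]
ee_rot: [0.586, -0.397, -0.584, -0.398]
ft_force: [-0.9, 0.0, -0.6]
finger_gap: 0.458
```

Emit:
send_rows(motion="0 0 0 0 1; 0 0 0 0 1; 0 0 0 0 1; -0.5 0 0 0 1; -1 0 0 0 1; -1 0 0 0 1")

```text
time_s: 2.32
ee_pos: [0.5179, -0.4364, 0.0758]
ee_rot: [-0.585, 0.398, 0.585, 0.397]
ft_force: [0.1, -0.0, 0.6]
finger_gap: -0.0
```

```bash
python3 -c "
from h import *
go(.474,-.115,.2)
cv2.imwrite('pics/s2.png',cv2.resize(imaging.capture('side')[60:230,180:400,::-1],None,fx=3,fy=3))"
```

```text
pos [ 0.5179 -0.4364  0.0758] jaw yaw 111.6 shift cm [-12.42  -7.74  31.5 ] turn about x 0 tilt x [-0. -0. -1.] q6 -0.73 t 2.32
```

View pics/s2.png

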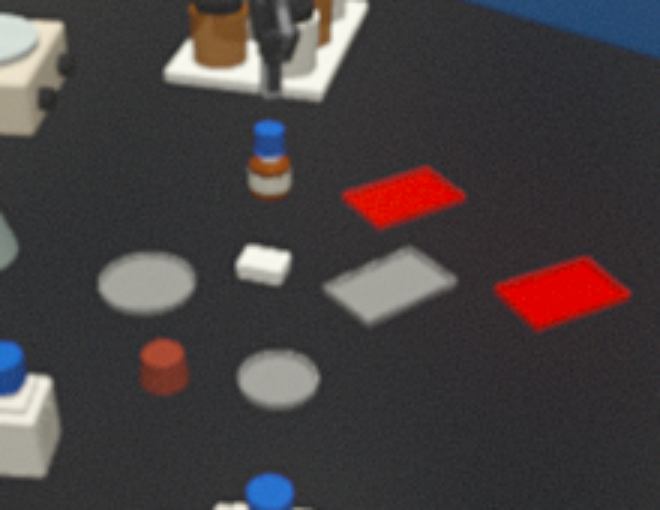

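```bash
python3 -c "
from h import *
S=imaging.calibration('side');T=imaging.calibration('top');W=imaging.calibration('wrist')
e=observe()['ee_pos']
print(proj(S,[e,e+[0,0,.05],[.5204,-.4349,.076],[.5204,-.4349,0]]))
print('wristcam proj',proj(W,[e,[.5204,-.4349,.076]]), -cv2.Rodrigues(W['rvec'])[0].T@W['tvec'])
a=imaging.capture('wrist');b=imaging.capture('top');s=imaging.capture('side')
for im,n,r in((b,'t',0),(s,'s',0)):
  m=(im[...,2]>120)&(im[...,2]>im[...,0].astype(int)+80);print(n,[(x[0],x[1].round(1)) for x in blobs(m)])
cv2.imwrite('pics/w3.png',np.hstack([cv2.resize(a,(400,300)),cv2.resize(b,(400,300))])[:,:,::-1])"
```

```text
[[269.68160441 100.62582271]
 [269.64262127  85.86581928]
 [269.29386775 101.84358025]
 [269.37068064 122.80313063]]
wristcam proj [[279.1495806  244.32326774]
 [283.2849776  245.40114603]] [ 0.44689413 -0.46625239  0.25867939]
t [(np.int32(152), array([285.7, 112. ])), (np.int32(148), array([107.2, 187.7])), (np.int32(128), array([242.2, 203.4]))]
s [(np.int32(174), array([363.8,  21.2])), (np.int32(100), array([269.3, 105.5])), (np.int32(217), array([180. , 181.6])), (np.int32(242), array([269.6, 226.7])), (np.int32(577), array([212. , 383.8]))]
```

View pics/w3.png

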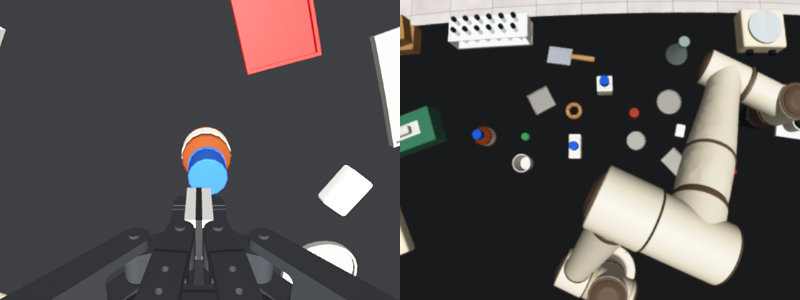

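The two views disagree with the reported pose. The fingertips look 20–30 mm above the reported TCP, so the jaws shut just over the cap and the bottle did not move. I'll measure the tip position.

```bash
python3 -c "
from h import *
S=imaging.calibration('side');W=imaging.calibration('wrist')
a=imaging.capture('wrist');s=imaging.capture('side')
g=lambda x:(255*(x/255.)**.5).astype(np.uint8)
cv2.imwrite('pics/w4.png',g(np.hstack([cv2.resize(a[200:320,220:340],(400,400),interpolation=2),cv2.resize(s[70:130,240:300],(400,400),interpolation=2)]))[:,:,::-1])
e=observe()['ee_pos']
for v in(88,90,92,94):
  print(v,*tri(W,(280,264),S,(270,v)))
for dz in(0,.01,.02,.03):print(dz,proj(W,e+[0,0,dz]),proj(S,e+[0,0,dz]))"
```

```text
88 [ 0.5143547  -0.44001704  0.11850435] 0.009598091996566499
90 [ 0.51544466 -0.43895962  0.11294278] 0.006933279472969859
92 [ 0.51653862 -0.4378916   0.10735855] 0.004255619864618461
94 [ 0.51763656 -0.43681288  0.10175162] 0.001565013993073106
0 [[280.17979356 242.57316264]] [[270.19689287 102.06360642]]
0.01 [[280.26881289 250.53798692]] [[270.19178289  99.18455105]]
0.02 [[280.36714608 259.34876278]] [[270.18673593  96.27501291]]
0.03 [[280.47630503 269.14520268]] [[270.18175567  93.33461348]]
```

View pics/w4.png

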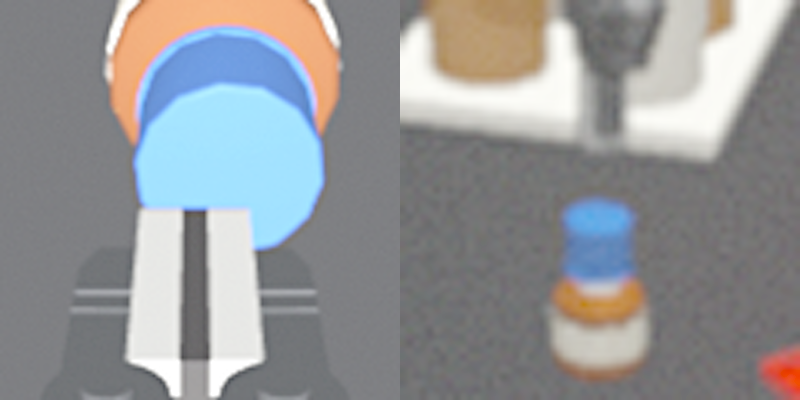

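Both crops put the tips about 25 mm above the reported TCP, at wrist (278,262) and side (270,92). Horizontally they agree, so I will add 25 mm of depth. I'll take the cap position from the wrist view at (289,249.5).

```bash
python3 -c "
from h import *
W=imaging.calibration('wrist');p=plane(W,(289,249.5),.076)[0];print(p)
go(p[0],p[1],.026)"
```

```text
[ 0.51800629 -0.43060395  0.076     ]
pos [ 0.5177 -0.4362  0.0747] jaw yaw 111.6 shift cm [ 4.87 -0.24  0.51] turn about x 0 tilt x [-0.  0. -1.] q6 -0.73 t 2.62
```

Emit:
send_rows(motion="-1.5 0 0 0 0.5; -1.5 0 0 0 0; 0 0 0 0 0; 0 0 0 0 0; 0 0 0 0 0; 0 0 0 0 0")

```text
time_s: 3.12
ee_pos: [0.5172, -0.4359, 0.1034]
ee_rot: [-0.584, 0.398, 0.586, 0.398]
ft_force: [0.0, 0.5, 0.1]
finger_gap: 0.846
```

Emit:
send_rows(motion="0 -0.2 0.3 0 0; 0 0 0 0 0; 2 0 0 0 0; 2 0 0 0 0; 1.5 0 0 0 0; 1.2 0 0 0 0; 1 0 0 0 0; 0 0 0 0 1; 0 0 0 0 1; 0 0 0 0 1")

```text
time_s: 3.95
ee_pos: [0.5194, -0.4334, 0.0289]
ee_rot: [0.586, -0.397, -0.584, -0.397]
ft_force: [-0.4, -0.9, 0.3]
finger_gap: 0.604
```

Emit:
send_rows(motion="0 0 0 0 1; 0 0 0 0 1; 0 0 0 0 1; 0 0 0 0 1; 0 0 0 0 1")

```text
time_s: 4.37
ee_pos: [0.5193, -0.4333, 0.0292]
ee_rot: [0.586, -0.397, -0.584, -0.397]
ft_force: [-0.7, 1.4, 5.2]
finger_gap: 0.331
```

Emit:
send_rows(motion="-0.5 0 0 0 1; -1.5 0 0 0 1; -2.5 0 0 0 1; -2.5 0 0 0 1; -1.5 0 0 0 1; -0.5 0 0 0 1; 0 0 0 0 1")

```text
time_s: 4.95
ee_pos: [0.5192, -0.4331, 0.119]
ee_rot: [0.586, -0.397, -0.584, -0.398]
ft_force: [0.3, -0.6, -2.1]
finger_gap: 0.327
```

```bash
python3 -c "
from h import *
print(observe()['finger_gap']);go(.474,-.115,.13)"
```

```text
0.32711090159224143
pos [ 0.5192 -0.4331  0.119 ] jaw yaw 111.6 shift cm [-1.14 -7.5  31.24] turn about x 0 tilt x [ 0.002 -0.001 -1.   ] q6 -0.74 t 4.95
```

Emit:
send_rows(motion="0 -0.4 1.5 0 1; 0 -0.7 3 0 1; 0 -0.9 3.7 0 1; 0 -0.9 3.8 0 1; 0 -0.9 3.8 0 1; 0 -0.9 3.8 0 1; 0 -0.9 3.8 0 1; 0 -0.9 3.7 0 1; 0 -0.7 2.8 0 1; 0 -0.3 1.3 0 1")

```text
time_s: 5.78
ee_pos: [0.4713, -0.1124, 0.1162]
ee_rot: [-0.584, 0.397, 0.587, 0.396]
ft_force: [0.2, 0.0, -1.2]
finger_gap: 0.331
```

```bash
python3 -c "
from h import *
print(observe()['finger_gap']);go(.474,-.115,.032)
S=imaging.calibration('side');s=imaging.capture('side')
print(proj(S,[[.474,-.115,.008]]))
cv2.imwrite('pics/s5.png',cv2.resize(s[90:220,200:360],None,fx=4,fy=4)[:,:,::-1])"
```

```text
0.33112307086085485
pos [ 0.4713 -0.1124  0.1162] jaw yaw 111.7 shift cm [ 8.42 -0.18 -0.36] turn about x 0 tilt x [-0.004  0.001 -1.   ] q6 -1.29 t 5.78
[[272.84275655 185.37116342]]
```

View pics/s5.png

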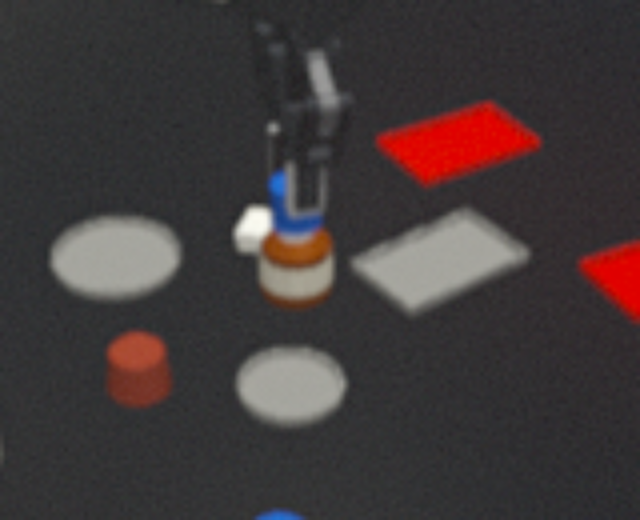

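The side view shows the bottle held upright by the cap above the small round tray at (273,185).

Emit:
send_rows(motion="1.5 -0.2 -0.3 0 1; 2 0 0 0 1; 1.5 0 0 0 1; 1.2 0 0 0 1; 0.6 0 0 0 1; 0.5 0 0 0 1; 0.4 0 0 0 1; 0.3 0 0 0 1; 0.2 0 0 0 1; 0 0 0 0 1")

```text
time_s: 6.67
ee_pos: [0.4766, -0.1173, 0.0359]
ee_rot: [0.585, -0.398, -0.585, -0.398]
ft_force: [-0.6, -0.1, -0.6]
finger_gap: 0.336
```

```bash
python3 -c "
from h import *
print(observe()['ft_force']);go(.474,-.115,.032)"
```

```text
[-0.63480578 -0.1141166  -0.60927933]
pos [ 0.4766 -0.1173  0.0359] jaw yaw 111.6 shift cm [0.39 0.16 0.31] turn about x 0 tilt x [ 0.  0. -1.] q6 -1.28 t 6.67
```

Emit:
send_rows(motion="0.2 0 0 0 1; 0.2 0 0 0 1; 0 0 0 0 1; 0 0 0 0 1")

```text
time_s: 7.0
ee_pos: [0.477, -0.1172, 0.0323]
ee_rot: [0.585, -0.397, -0.585, -0.398]
ft_force: [-0.3, -0.1, 0.7]
finger_gap: 0.331
```

Near contact. I'll open, then rise and look at the tray afterwards.

Emit:
send_rows(motion="0.1 0 0 0 1; 0 0 0 0 0.62; 0 0 0 0 0.55; 0 0 0 0 0.4; 0 0 0 0 0; 0 0 0 0 0; 0 0 0 0 0; 0 0 0 0 0; 0 0 0 0 0; 0 0 0 0 0")

```text
time_s: 7.83
ee_pos: [0.4765, -0.1173, 0.0309]
ee_rot: [-0.585, 0.398, 0.585, 0.397]
ft_force: [-0.8, -0.4, 0.3]
finger_gap: 1.003
```

Emit:
send_rows(motion="-1 0 0 0 0; -2.5 0 0 0 0; -4 0 0 0 0; -4 0 0 0 0; -3 0 0 0 0; -1.5 0 0 0 0; 0 0 0 0 0")

```text
time_s: 8.42
ee_pos: [0.4792, -0.1174, 0.1955]
ee_rot: [0.588, -0.396, -0.582, -0.399]
ft_force: [0.1, -0.2, 0.6]
finger_gap: 0.999
```

```bash
python3 -c "
from h import *
S=imaging.calibration('side');s=imaging.capture('side').astype(int);T=imaging.calibration('top');t=imaging.capture('top').astype(int)
for n,im,c in(('s',s,S),('t',t,T)):
  m=(im[...,2]>120)&(im[...,2]>im[...,0]+80)&(im[...,2]>im[...,1]+60)
  for b in blobs(m):
    print(n,b[0],b[1].round(1),'at z .065',plane(c,b[1],.065)[0].round(3))
print(proj(S,[[.474,-.115,.065],[.474,-.115,.008]]))
cv2.imwrite('pics/s6.png',cv2.resize(s[130:260,200:360].astype(np.uint8),None,fx=4,fy=4)[:,:,::-1])
go(.6775,-.0047,.15,88.5);go(.6775,-.0047,.15,-1.5)"
```

```text
s 149 [271.5 167.1] at z .065 [ 0.478 -0.119  0.065]
s 201 [179.8 181.5] at z .065 [ 0.693 -0.039  0.065]
s 226 [269.7 226.5] at z .065 [0.459 0.086 0.065]
s 576 [212.  383.8] at z .065 [0.51  0.425 0.065]
t 157 [285.7 112.2] at z .065 [ 0.686 -0.004  0.065]
t 156 [107.2 187.6] at z .065 [0.506 0.457 0.065]
[[272.89448117 168.23852479]
 [272.84275655 185.37116342]]
pos [ 0.4764 -0.1171  0.1911] jaw yaw 111.6 shift cm [  4.13 -22.83   3.06] turn about x 23.1 tilt x [ 0.001  0.001 -1.   ] q6 -1.28 t 8.52
pos [ 0.4764 -0.1171  0.1911] jaw yaw 111.6 shift cm [  4.13 -22.83   3.06] turn about x -66.9 tilt x [ 0.001  0.001 -1.   ] q6 -1.28 t 8.52
```

View pics/s6.png

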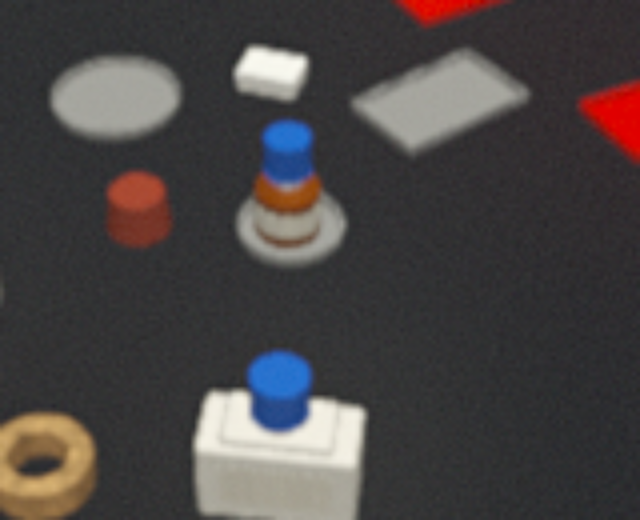

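The small bottle stands in its tray, about 4 mm off centre. Next is the square bottle.

Emit:
send_rows(motion="0.5 -1.5 0.2 0 0; 0.5 -3 0.4 0 0; 0.5 -3.5 0.5 0 0; 0.5 -3.7 0.5 0 0; 0.5 -3.7 0.5 0 0; 0.5 -3.5 0.5 0 0; 0.5 -2.5 0.4 0 0; 0 -1.4 0.1 0 0; 0 0 0 0 0; 0 0 0 0 0")

```text
time_s: 9.35
ee_pos: [0.6766, -0.004, 0.1526]
ee_rot: [-0.584, 0.399, 0.586, 0.396]
ft_force: [1.0, 1.3, -0.9]
finger_gap: 1.0
```

```bash
cat > cap.py <<'E'
import sys
from h import *
h=float(sys.argv[1]);x,y=map(float,sys.argv[2:4])
c=imaging.calibration('wrist');a=imaging.capture('wrist').astype(int)
u=proj(c,[[x,y,h]])[0]
m=(a[...,2]>150)&(a[...,2]>a[...,0]+60)
B=blobs(m,100);b=min(B,key=lambda b:np.hypot(*(b[1]-u)))
br=b[2]&(a[...,2]>230); v,w=np.nonzero(br)
k=cv2.minEnclosingCircle(np.c_[w,v].astype(np.float32)) if len(v) else None
print('pred',u,'blob',b[1],'bright',k)
if k: p=plane(c,k[0],h)[0];print('cap xyz',p,'dia',2*k[1]/c['fx']*np.linalg.norm(p+cv2.Rodrigues(c['rvec'])[0].T@c['tvec']))
go(*(p[:2] if k else (x,y)),h-.049)
E
python3 cap.py .104 .6775 -.0047
```

```text
pred [277.25528846 215.30694498] blob [276.65796125 210.23673126] bright ((277.5, 209.44915771484375), 29.65650177001953)
cap xyz [ 0.6737852  -0.00600635  0.104     ] dia 0.03775601899161099
pos [ 0.6763 -0.0045  0.1536] jaw yaw 111.6 shift cm [ 9.86  0.25 -0.06] turn about x 0 tilt x [-0.004 -0.001 -1.   ] q6 -1.43 t 9.4
```

Emit:
send_rows(motion="1.5 0.1 0 0 0; 2.2 0 0 0 0; 2.2 0 0 0 0; 1.8 0 0 0 0; 1.2 0 0 0 0; 0.8 0 0 0 0; 0 0 0 0 1; 0 0 0 0 1; 0 0 0 0 1; 0 0 0 0 1")

```text
time_s: 10.23
ee_pos: [0.6772, -0.0048, 0.0604]
ee_rot: [0.586, -0.397, -0.584, -0.398]
ft_force: [-0.4, 0.1, 0.3]
finger_gap: 0.455
```

Emit:
send_rows(motion="0 0 0 0 1; 0 0 0 0 1; 0 0 0 0 1; 0 0 0 0 1", newtons=45)

```text
time_s: 10.57
ee_pos: [0.6772, -0.0047, 0.0606]
ee_rot: [0.586, -0.397, -0.584, -0.398]
ft_force: [-0.7, 1.4, 5.9]
finger_gap: 0.363
```

Emit:
send_rows(motion="-0.5 0 0 0 1; -1.5 0 0 0 1; -2.5 0 0 0 1; -2.5 0 0 0 1; -1.5 0 0 0 1; -0.5 0 0 0 1; 0 0 0 0 1")

```text
time_s: 11.15
ee_pos: [0.6766, -0.0048, 0.1498]
ee_rot: [0.585, -0.397, -0.584, -0.398]
ft_force: [0.2, 0.8, -1.8]
finger_gap: 0.363
```

```bash
python3 -c "
from h import *
go(.634,.235,.15,138.8)"
```

```text
pos [ 0.6766 -0.0048  0.1498] jaw yaw 111.6 shift cm [-1.000e-02 -4.860e+00  2.386e+01] turn about x -27.2 tilt x [ 0.002  0.001 -1.   ] q6 -1.43 t 11.15
```

Emit:
send_rows(motion="0 -0.3 1.5 0 1; 0 -0.6 3 0 1; 0 -0.8 3.8 0 1; 0 -0.8 3.9 0 1; 0 -0.8 3.9 0 1; 0 -0.8 3.8 0 1; 0 -0.5 2.6 0 1; 0 -0.3 1.4 0 1; 0 0 0 -5 1; 0 0 0 -6 1")

```text
time_s: 11.98
ee_pos: [0.6323, 0.2365, 0.1465]
ee_rot: [-0.62, 0.339, 0.622, 0.337]
ft_force: [0.6, 0.5, -3.1]
finger_gap: 0.361
```

Emit:
send_rows(motion="0 0 0 -6 1; 0 0 0 -6 1; 0 0 0 -4 1; 0 0 0 0 1")

```text
time_s: 12.32
ee_pos: [0.6328, 0.2348, 0.1468]
ee_rot: [-0.661, 0.251, 0.662, 0.249]
ft_force: [0.3, 0.8, -0.4]
finger_gap: 0.364
```

```bash
python3 -c "
from h import *
print(observe()['finger_gap']);go(.634,.235,.0636,138.8)
s=imaging.capture('side')
cv2.imwrite('pics/s7.png',cv2.resize(s[130:330,120:320],(600,600))[:,:,::-1])"
```

```text
0.3643938423787558
pos [0.6328 0.2348 0.1468] jaw yaw 138.6 shift cm [ 8.32 -0.12 -0.09] turn about x -0.2 tilt x [-0.003 -0.002 -1.   ] q6 -1.32 t 12.32
```

View pics/s7.png

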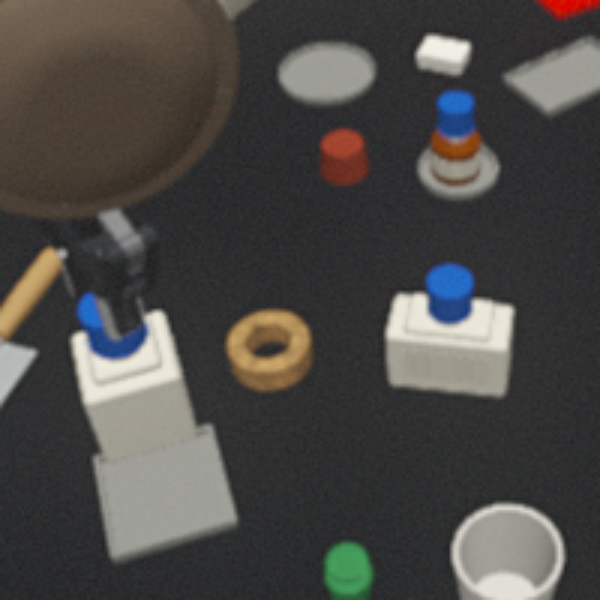

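The side view shows the square bottle held upright above its tray, with its sides parallel to the tray's. I lower it.

Emit:
send_rows(motion="1.5 -0.1 -0.1 0 1; 2 0 0 0 1; 1.5 0 0 0 1; 1.2 0 0 0 1; 0.6 0 0 0 1; 0.5 0 0 0 1; 0.4 0 0 0 1; 0.3 0 0 0 1; 0.2 0 0 0 1; 0 0 0 0 1")

```text
time_s: 13.2
ee_pos: [0.6354, 0.2355, 0.067]
ee_rot: [0.661, -0.25, -0.661, -0.25]
ft_force: [-0.8, -0.4, -1.7]
finger_gap: 0.364
```

Emit:
send_rows(motion="0 0 0 0 1; 0 0 0 0 1")

```text
time_s: 13.37
ee_pos: [0.6356, 0.2356, 0.0675]
ee_rot: [0.662, -0.25, -0.661, -0.25]
ft_force: [-0.9, -0.5, -1.6]
finger_gap: 0.367
```

Emit:
send_rows(motion="0.2 0 0 0 1; 0.1 0 0 0 1; 0.1 0 0 0 1; 0 0 0 0 1; 0 0 0 0 1")

```text
time_s: 13.78
ee_pos: [0.6355, 0.2358, 0.0638]
ee_rot: [0.662, -0.25, -0.661, -0.25]
ft_force: [-2.1, 0.7, 2.8]
finger_gap: 0.359
```

Emit:
send_rows(motion="0 0 0 0 0.6; 0 0 0 0 0.5; 0 0 0 0 0.3; 0 0 0 0 0; 0 0 0 0 0; 0 0 0 0 0; 0 0 0 0 0; 0 0 0 0 0")

```text
time_s: 14.45
ee_pos: [0.6353, 0.2354, 0.0629]
ee_rot: [-0.661, 0.25, 0.661, 0.25]
ft_force: [0.1, 0.3, -0.3]
finger_gap: 1.0
```

Emit:
send_rows(motion="-1 0 0 0 0; -2.5 0 0 0 0; -3.5 0 0 0 0; -2.5 0 0 0 0; -1 0 0 0 0; 0 0 0 0 0")

```text
time_s: 14.95
ee_pos: [0.6371, 0.2364, 0.1725]
ee_rot: [0.663, -0.248, -0.66, -0.252]
ft_force: [-0.7, 0.2, 0.2]
finger_gap: 0.996
```

```bash
python3 cap.py .107 .634 .235; python3 -c "
from h import *
go(.456,.1067,.13)"
```

```text
pred [281.7058091  201.79389425] blob [280.30789336 200.81076843] bright ((280.3583984375, 197.93362426757812), 27.461584091186523)
cap xyz [0.63288416 0.23233837 0.107     ] dia 0.037182109522741466
pos [0.6356 0.2358 0.1694] jaw yaw 138.6 shift cm [11.14  0.48 -0.02] turn about x 0 tilt x [ 0.002  0.002 -1.   ] q6 -1.32 t 15.0
pos [0.6356 0.2358 0.1694] jaw yaw 138.6 shift cm [ 3.88 21.58  4.93] turn about x 0 tilt x [ 0.002  0.002 -1.   ] q6 -1.32 t 15.0
```

Emit:
send_rows(motion="0 1.5 0.3 0 0; 0 3 0.7 0 0; 0.3 3.6 0.8 0 0; 0.6 3.6 0.8 0 0; 0.6 3.6 0.8 0 0; 0.6 3 0.7 0 0; 0.6 2 0.5 0 0; 0.4 1.2 0.2 0 0; 0 0 0 0 0; 0 0 0 0 0")

```text
time_s: 15.83
ee_pos: [0.4562, 0.1054, 0.1359]
ee_rot: [-0.661, 0.251, 0.662, 0.249]
ft_force: [0.5, 0.3, -0.0]
finger_gap: 1.001
```

```bash
python3 cap.py .096 .456 .1067;python3 -c "
from h import *
go(.456,.1067,.05)"
```

```text
pred [281.09378178 220.73392701] blob [279.15606446 215.91348601] bright ((278.5, 215.7586212158203), 29.279926300048828)
cap xyz [0.45505577 0.1031991  0.096     ] dia 0.03605977414711144
pos [0.4572 0.106  0.1363] jaw yaw 138.6 shift cm [ 8.93  0.34 -0.03] turn about x 0 tilt x [-0.001 -0.001 -1.   ] q6 -1.3 t 15.88
pos [0.4572 0.106  0.1363] jaw yaw 138.6 shift cm [8.63 0.02 0.14] turn about x 0 tilt x [-0.001 -0.001 -1.   ] q6 -1.3 t 15.88
```

Emit:
send_rows(motion="1.5 0.1 0 0 0; 2 0 0 0 0; 2 0 0 0 0; 1.6 0 0 0 0; 1 0 0 0 0; 0.5 0 0 0 0; 0 0 0 0 1; 0 0 0 0 1; 0 0 0 0 1; 0 0 0 0 1")

```text
time_s: 16.72
ee_pos: [0.4571, 0.1057, 0.0516]
ee_rot: [0.662, -0.249, -0.661, -0.25]
ft_force: [-0.2, -0.7, -0.3]
finger_gap: 0.455
```

Emit:
send_rows(motion="0 0 0 0 1; 0 0 0 0 1; 0 0 0 0 1; 0 0 0 0 1")

```text
time_s: 17.05
ee_pos: [0.4569, 0.1056, 0.0518]
ee_rot: [0.662, -0.249, -0.661, -0.25]
ft_force: [-2.8, 1.5, 5.8]
finger_gap: 0.34
```

Emit:
send_rows(motion="-0.5 0 0 0 1; -1.5 0 0 0 1; -2.5 0 0 0 1; -3 0 0 0 1; -2.5 0 0 0 1; -1.5 0 0 0 1; -0.5 0 0 0 1; 0 0 0 0 1")

```text
time_s: 17.72
ee_pos: [0.4568, 0.1055, 0.1719]
ee_rot: [0.662, -0.249, -0.661, -0.251]
ft_force: [1.0, -0.3, -1.5]
finger_gap: 0.339
```

```bash
python3 -c "
from h import *
go(.382,-.267,.15,181.9)"
```

```text
pos [0.4568 0.1055 0.1719] jaw yaw 138.6 shift cm [  2.11  32.88 -19.04] turn about x -43.3 tilt x [ 0.002  0.002 -1.   ] q6 -1.3 t 17.72
```

Emit:
send_rows(motion="0 1.3 -0.7 0 1; 0 2.6 -1.5 0 1; 0 3.2 -1.9 0 1; 0 3.3 -1.9 0 1; 0 3.3 -1.9 0 1; 0 3.3 -1.9 0 1; 0 3.3 -1.9 0 1; 0 3.3 -1.9 0 1; 0 3.3 -1.9 0 1; 0 3 -1.8 0 1")

```text
time_s: 18.55
ee_pos: [0.3856, -0.2352, 0.1691]
ee_rot: [-0.66, 0.25, 0.663, 0.25]
ft_force: [1.2, 0.4, -1.2]
finger_gap: 0.342
```

Emit:
send_rows(motion="0 2 -1.2 0 1; 0 1 -0.6 0 1; 0 0 0 -5 1; 0 0 0 -6 1; 0 0 0 -6 1; 0 0 0 -6 1; 0 0 0 -6 1; 0 0 0 -6 1; 0 0 0 -5 1; 0 0 0 -3 1")

```text
time_s: 19.38
ee_pos: [0.3801, -0.2676, 0.1688]
ee_rot: [-0.706, -0.012, 0.709, -0.01]
ft_force: [0.3, 0.2, -1.0]
finger_gap: 0.344
```

```bash
python3 -c "
from h import *
go(.382,-.267,.0548,181.9)
s=imaging.capture('side')
cv2.imwrite('pics/s8.png',cv2.resize(s[70:220,250:450],(800,600))[:,:,::-1])"
```

```text
pos [ 0.3801 -0.2676  0.1688] jaw yaw -178.2 shift cm [11.4  -0.03 -0.24] turn about x -0.1 tilt x [-0.004  0.002 -1.   ] q6 0.29 t 19.38
```

View pics/s8.png

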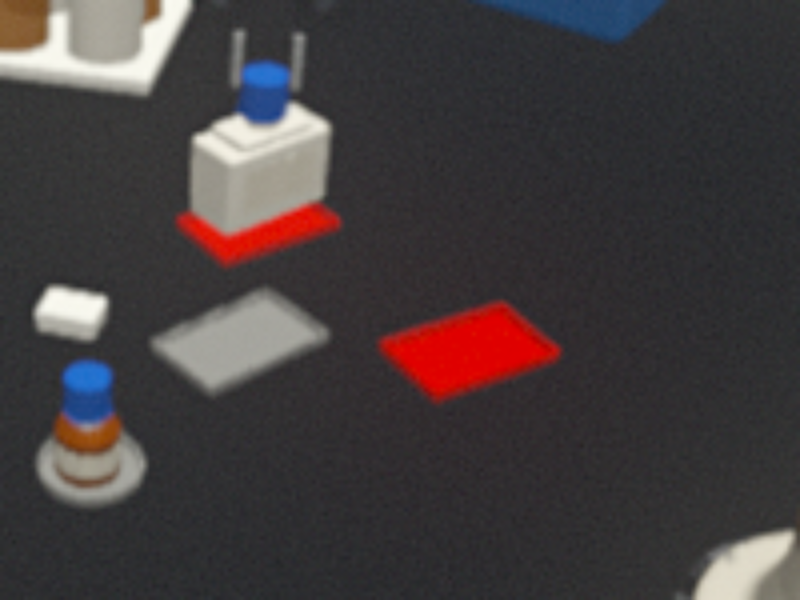

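The oblong bottle is upright and parallel to its grey tray, and I lower it. It looks set back in the view only because it is held high.

Emit:
send_rows(motion="1.5 0 -0.1 0 1; 2.5 0 -0.1 0 1; 2.5 0 0 0 1; 1.8 0 0 0 1; 1 0 0 0 1; 0.6 0 0 0 1; 0.5 0 0 0 1; 0.4 0 0 0 1; 0.2 0 0 0 1; 0 0 0 0 1")

```text
time_s: 20.27
ee_pos: [0.384, -0.2679, 0.0608]
ee_rot: [-0.707, -0.01, 0.707, -0.01]
ft_force: [0.8, 0.4, -2.5]
finger_gap: 0.345
```

Emit:
send_rows(motion="0.1 0 0 0 1; 0.1 0 0 0 1; 0 0 0 0 1; 0 0 0 0 1")

```text
time_s: 20.6
ee_pos: [0.3842, -0.2679, 0.0592]
ee_rot: [0.707, 0.01, -0.707, 0.01]
ft_force: [0.2, -0.1, -0.6]
finger_gap: 0.34
```

Emit:
send_rows(motion="0.1 0 0 0 1; 0.1 0 0 0 1; 0.1 0 0 0 1; 0.1 0 0 0 1; 0 0 0 0 1; 0 0 0 0 1")

```text
time_s: 21.1
ee_pos: [0.3839, -0.2679, 0.055]
ee_rot: [-0.707, -0.01, 0.707, -0.01]
ft_force: [-0.5, 0.7, 1.2]
finger_gap: 0.344
```

Emit:
send_rows(motion="0.1 0 0 0 1; 0 0 0 0 0.6; 0 0 0 0 0.5; 0 0 0 0 0.3; 0 0 0 0 0; 0 0 0 0 0; 0 0 0 0 0; 0 0 0 0 0; 0 0 0 0 0; 0 0 0 0 0")

```text
time_s: 21.93
ee_pos: [0.3841, -0.2678, 0.0539]
ee_rot: [0.707, 0.01, -0.707, 0.01]
ft_force: [0.1, 0.5, 0.0]
finger_gap: 1.0
```

Emit:
send_rows(motion="-1 0 0 0 0; -2.5 0 0 0 0; -4 0 0 0 0; -4 0 0 0 0; -2.5 0 0 0 0; -1 0 0 0 0; 0 0 0 0 0")

```text
time_s: 22.52
ee_pos: [0.3858, -0.2685, 0.2072]
ee_rot: [0.709, 0.009, -0.705, 0.011]
ft_force: [0.1, -0.4, -1.0]
finger_gap: 1.001
```

```bash
python3 cap.py .099 .382 -.267; python3 -c "
from h import *
go(.502,.44,.2)"
```

```text
pred [284.93337375 193.63917974] blob [283.55547226 189.34032984] bright ((283.0, 188.5), 22.522310256958008)
cap xyz [ 0.38366899 -0.27115461  0.099     ] dia 0.03556854195339679
pos [ 0.3845 -0.2678  0.2049] jaw yaw -178.4 shift cm [15.49  0.32  0.14] turn about x 0 tilt x [ 0.003 -0.    -1.   ] q6 0.29 t 22.57
pos [ 0.3845 -0.2678  0.2049] jaw yaw -178.4 shift cm [  0.49 -70.43 -13.69] turn about x 0 tilt x [ 0.003 -0.    -1.   ] q6 0.29 t 22.57
```

Emit:
send_rows(motion="0 -2 -0.4 0 0; 0 -3.5 -0.7 0 0; 0 -4 -0.8 0 0; 0 -4 -0.8 0 0; 0 -4 -0.8 0 0; 0 -4 -0.8 0 0; 0 -4 -0.8 0 0; 0 -4 -0.8 0 0; 0 -4 -0.8 0 0; 0 -4 -0.8 0 0")

```text
time_s: 23.4
ee_pos: [0.4473, 0.1107, 0.2021]
ee_rot: [-0.706, -0.009, 0.708, -0.01]
ft_force: [0.6, -0.1, 0.8]
finger_gap: 1.0
```

Emit:
send_rows(motion="0 -4 -0.8 0 0; 0 -4 -0.8 0 0; 0 -4 -0.8 0 0; 0 -4 -0.8 0 0; 0 -4 -0.8 0 0; 0 -4 -0.8 0 0; 0 -4 -0.8 0 0; 0 -3 -0.4 0 0; 0 -1.8 -0.3 0 0; 0 0 0 0 0")

```text
time_s: 24.23
ee_pos: [0.5016, 0.4416, 0.1994]
ee_rot: [-0.706, -0.009, 0.708, -0.012]
ft_force: [0.2, -0.5, -0.8]
finger_gap: 0.999
```

```bash
python3 cap.py .110 .502 .440;python3 -c "
from h import *
go(.502,.440,.061)"
```

```text
pred [278.48789916 196.32199482] blob [277.28794643 187.61941964] bright ((277.0, 187.83999633789062), 25.33832550048828)
cap xyz [0.50330246 0.43354071 0.11      ] dia 0.037388696637798584
pos [0.5014 0.4396 0.1999] jaw yaw -178.3 shift cm [13.89  0.56 -0.22] turn about x 0 tilt x [-0.004 -0.004 -1.   ] q6 -0.93 t 24.28
pos [0.5014 0.4396 0.1999] jaw yaw -178.3 shift cm [13.89 -0.09 -0.11] turn about x 0 tilt x [-0.004 -0.004 -1.   ] q6 -0.93 t 24.28
```

Emit:
send_rows(motion="1.5 0.2 -0.1 0 0; 3 0 0 0 0; 3 0 0 0 0; 2.5 0 0 0 0; 1.8 0 0 0 0; 1.2 0 0 0 0; 0.7 0 0 0 0; 0 0 0 0 1; 0 0 0 0 1; 0 0 0 0 1")

```text
time_s: 25.12
ee_pos: [0.5043, 0.4374, 0.0685]
ee_rot: [0.708, 0.011, -0.706, 0.009]
ft_force: [0.0, 0.1, -0.3]
finger_gap: 0.607
```

Emit:
send_rows(motion="0 0 0 0 1; 0 0 0 0 1; 0 0 0 0 1; 0 0 0 0 1; 0 0 0 0 1")

```text
time_s: 25.53
ee_pos: [0.5041, 0.4376, 0.0687]
ee_rot: [0.708, 0.011, -0.706, 0.009]
ft_force: [-1.6, -0.2, 5.5]
finger_gap: 0.358
```

Emit:
send_rows(motion="-0.5 0 0 0 1; -1.5 0 0 0 1; -2.5 0 0 0 1; -3 0 0 0 1; -3 0 0 0 1; -2 0 0 0 1; -0.5 0 0 0 1; 0 0 0 0 1")

```text
time_s: 26.2
ee_pos: [0.5038, 0.4373, 0.1982]
ee_rot: [0.708, 0.011, -0.707, 0.009]
ft_force: [1.2, -0.6, -1.1]
finger_gap: 0.358
```

```bash
python3 -c "
from h import *
go(.617,-.244,.19)"
```

```text
pos [0.5038 0.4373 0.1982] jaw yaw -178.4 shift cm [ 0.65 68.42 -9.44] turn about x 0 tilt x [ 0.001  0.003 -1.   ] q6 -0.93 t 26.2
```

Emit:
send_rows(motion="0 1.4 -0.2 0 1; 0 2.7 -0.4 0 1; 0 3.6 -0.5 0 1; 0 3.9 -0.5 0 1; 0 3.9 -0.6 0 1; 0 3.9 -0.5 0 1; 0 3.9 -0.6 0 1; 0 3.9 -0.5 0 1; 0 3.9 -0.5 0 1; 0 3.9 -0.5 0 1")

```text
time_s: 27.03
ee_pos: [0.5594, 0.0854, 0.1943]
ee_rot: [-0.705, -0.009, 0.709, -0.01]
ft_force: [-0.5, 1.2, -0.8]
finger_gap: 0.362
```

Emit:
send_rows(motion="0 3.9 -0.5 0 1; 0 3.9 -0.5 0 1; 0 3.9 -0.6 0 1; 0 3.9 -0.5 0 1; 0 3.9 -0.5 0 1; 0 3.9 -0.6 0 1; 0 3.9 -0.5 0 1; 0 3.4 -0.5 0 1; 0 1.8 -0.2 0 1; 0 0.9 -0.1 0 1")

```text
time_s: 27.87
ee_pos: [0.6134, -0.2473, 0.1932]
ee_rot: [-0.705, -0.009, 0.709, -0.008]
ft_force: [-0.6, 0.9, -2.2]
finger_gap: 0.359
```

```bash
python3 -c "
from h import *
print(observe()['finger_gap']);go(.617,-.244,.0717)
s=imaging.capture('side')
cv2.imwrite('pics/s9.png',cv2.resize(s[60:210,140:340],(800,600))[:,:,::-1])"
```

```text
0.35892891409195493
pos [ 0.6134 -0.2473  0.1932] jaw yaw -178.6 shift cm [12.15 -0.3  -0.44] turn about x 0 tilt x [-0.006  0.001 -1.   ] q6 0.16 t 27.87
```

View pics/s9.png

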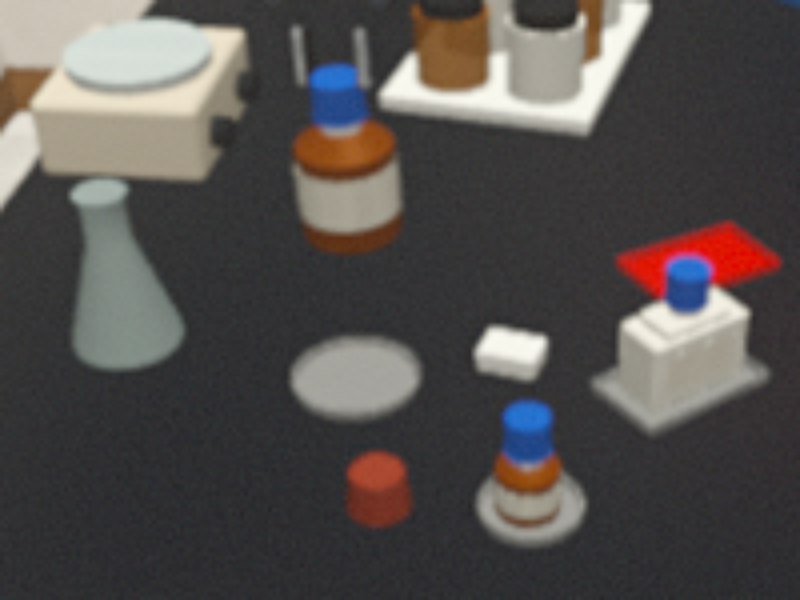

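The large bottle is held upright above its tray, and the oblong and small bottles stand in theirs. I lower the last one.

Emit:
send_rows(motion="1.5 -0.2 -0.1 0 1; 2.5 0 0 0 1; 2.8 0 0 0 1; 2 0 0 0 1; 1 0 0 0 1; 0.7 0 0 0 1; 0.5 0 0 0 1; 0.4 0 0 0 1; 0.2 0 0 0 1; 0 0 0 0 1")

```text
time_s: 28.75
ee_pos: [0.6167, -0.2423, 0.0814]
ee_rot: [0.707, 0.01, -0.707, 0.01]
ft_force: [-0.2, 0.7, -1.3]
finger_gap: 0.359
```

Emit:
send_rows(motion="0.1 0 0 0 1; 0.1 0 0 0 1; 0 0 0 0 1; 0 0 0 0 1")

```text
time_s: 29.08
ee_pos: [0.6165, -0.2425, 0.0792]
ee_rot: [0.707, 0.01, -0.707, 0.01]
ft_force: [-0.1, 0.4, -1.7]
finger_gap: 0.357
```

Emit:
send_rows(motion="0.2 0 0 0 1; 0.2 0 0 0 1; 0.1 0 0 0 1; 0.1 0 0 0 1; 0.1 0 0 0 1; 0 0 0 0 1; 0 0 0 0 1")

```text
time_s: 29.67
ee_pos: [0.6164, -0.2424, 0.072]
ee_rot: [-0.707, -0.01, 0.707, -0.01]
ft_force: [0.0, -0.5, 0.0]
finger_gap: 0.362
```

Emit:
send_rows(motion="0.1 0 0 0 1; 0 0 0 0 1; 0 0 0 0 0.6; 0 0 0 0 0.5; 0 0 0 0 0.3; 0 0 0 0 0; 0 0 0 0 0; 0 0 0 0 0; 0 0 0 0 0; 0 0 0 0 0")

```text
time_s: 30.5
ee_pos: [0.6165, -0.2424, 0.0709]
ee_rot: [0.707, 0.01, -0.707, 0.01]
ft_force: [0.5, 0.3, -0.3]
finger_gap: 0.997
```

Emit:
send_rows(motion="-1 0 0 0 0; -2.5 0 0 0 0; -4 0 0 0 0; -4 0 0 0 0; -3 0 0 0 0; -1 0 0 0 0; 0 0 0 0 0; 0 3 0 0 0; 0 4 0 0 0; 0 4 0 0 0")

```text
time_s: 31.33
ee_pos: [0.6191, -0.352, 0.2246]
ee_rot: [-0.706, -0.011, 0.708, -0.01]
ft_force: [1.2, 0.3, 0.0]
finger_gap: 0.999
```

Emit:
send_rows(motion="0 4 -1 0 0; 0 3 2 0 0; 0 1 1 0 0; 0 0 0 0 0; 0 0 0 0 0")

```text
time_s: 31.75
ee_pos: [0.6005, -0.4331, 0.2245]
ee_rot: [-0.706, -0.01, 0.708, -0.009]
ft_force: [0.2, 0.3, -0.4]
finger_gap: 1.001
```

Run:
```python
from h import *
S=imaging.calibration('side');s=imaging.capture('side');T=imaging.calibration('top');t=imaging.capture('top')
B=[]
for im in(s,t):
  a=im.astype(int);m=(a[...,2]>120)&(a[...,2]>a[...,0]+80)&(a[...,2]>a[...,1]+60);B.append(blobs(m))
for n,x,y,h in(('big',.617,-.244,.113),('small',.474,-.115,.079),('sq',.634,.235,.107),('obl',.382,-.267,.099)):
  P=[x,y,h-.012];r=[]
  for c,b in((S,B[0]),(T,B[1])):
    u=proj(c,P)[0];k=min(b,key=lambda q:np.hypot(*(q[1]-u)));r+=[np.round(k[1]-u,1),plane(c,k[1],h-.012)[0].round(3)]
  print(n,r)
cv2.imwrite('pics/f.png',np.hstack([cv2.resize(s[70:350],(400,300)),cv2.resize(t[60:320,60:500],(400,300))])[:,:,::-1])
cv2.imwrite('pics/f.png',np.vstack([cv2.resize(s[80:310,130:430],(600,460))])[:,:,::-1])
print(observe()['ft_force'])
```

```text
big [array([ 0.5, -0.3]), array([ 0.616, -0.246,  0.101]), array([0.4, 0.3]), array([ 0.616, -0.245,  0.101])]
small [array([-1.3, -0.5]), array([ 0.478, -0.117,  0.067]), array([-0. , -1.1]), array([ 0.477, -0.115,  0.067])]
sq [array([-1.7, -1. ]), array([0.638, 0.233, 0.095]), array([-1.1, -1. ]), array([0.637, 0.238, 0.095])]
obl [array([-0.3, -0.4]), array([ 0.383, -0.269,  0.087]), array([-64.2, -36.6]), array([ 0.475, -0.113,  0.087])]
[ 1.22305988 -0.35470037  0.35705214]
```

View pics/f.png

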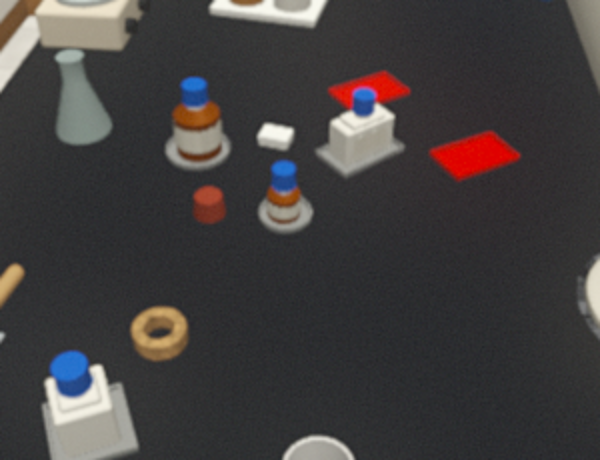

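```bash
python3 -c "
from workcell import bot;print(bot.sign_off())"
```

```text
the job is handed in; nothing more can be done
None
```

All four bottles stand upright in the trays of their own shape and size, and I handed the job in at about 32 s of the 106 s. No verdict was reported.

**Last checks**
- **Cap positions:** both fixed cameras put the large bottle within about 2 mm of its tray centre. The small bottle is within about 5 mm and the square within about 5 mm. I judged the square at about 6 mm in the last picture. The limit is 16 mm.
- **Oblong bottle:** the side view puts it about 2 mm off, and the wrist view just after release put it about 4–5 mm off. The arm hid its cap from the top camera at the end, so that camera's number for it is invalid (it matched the small bottle's cap instead).
- **Gripper and other objects:** the gripper was open and clear of everything. In the last side view the cork ring looked unmoved. The beaker was only partly in that picture, and nothing passed close to it.

**What disagreed**
- **Failed first grasp:** the first grasp of the small bottle closed just above its cap without moving the bottle. The cameras showed the fingertips about 25 mm above the reported tool point, so I gripped 25 mm deeper from then on and every later grasp held.
- **Pose readings:** the tool positions reported after each move scattered by 2–4 mm.
- **Wrist-camera cap positions:** these differed from the fixed-camera positions by about 3–7 mm.

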